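# Unstack a gift set onto its display risers

## Robot

A 6-joint arm with a two-finger parallel gripper is mounted at the origin on a cart in front of the work surface, level with it; the furniture and walls round the work are solid. World frame = base frame: x ahead of the robot, y to its left, z up, the work surface at z = 0. Lengths are in mm, angles in rad, forces in N, time in s.
With the tool pointing down it reaches from about 275 to 825 mm from the base axis. Payload 4.9 kg.
Tool frame: the origin (TCP) lies at the very end of the fingers, on their centre line; the grasp point (between the pads) lies 19 mm behind it; z points along the fingers, y is the direction in which the jaws open and shut (so a half turn about z gives the same grasp; the last joint's range is limited). The gripper opens to 85 mm and grips with 20 to 120 N. Pads are 22 mm wide; open, the fingers measure 114 mm over their backs; the gripper's body (76 mm by 85 mm) begins 54 mm behind the grasp point. The pads swing forward as they close: fully open they stand 13 mm farther back than shut.
Start: joints at [-1.418, 0.326, -0.193, 1.052, 0, 1.437], TCP at [155.598, -527.549, 231.281] pointing down, gripper open.
Joint ranges: [-2.65, 2.65], [-0.97, 1.79], [-1.3, 1.35], [-1.93, 2.1], [-1.47, 1.37], [-3.14, 3.14]. Speed limits (rad/s): [2.57, 2.57, 3.14, 3.14, 3.14, 3.14].

## Interface

Orientations are given as [roll, pitch, yaw] about the fixed x, y, z axes, in that order (R = Rz(yaw) Ry(pitch) Rx(roll)).
In Python, from bench import bot, solve_ik, imaging gives the robot as it stands. Calls block until the motion is done:
- bot.move_ptp(position, orientation): joint-space move of the TCP to a pose.
- bot.movel(position, rot=None, max_speed=150, threshold=None): straight line of the TCP; rot=None keeps the orientation; max_speed is the mean speed in mm/s. With threshold (N) it stops when the force on the tool has changed by that much, and returns True; else False.
- bot.move_j(angles): joint-space move.
- bot.grip(opening, effort=None): opening from 0.0 (shut) to 1.0 (fully open); effort is the grip in N (None keeps the last); returns when the fingers have stopped.
- bot.dwell(seconds).
- solve_ik(position, orientation): joint angles nearest the present ones, or None.
- bot.get_state(): the state.
- imaging.capture(name): name is "scene" or "top"; returns the picture (480x640x3 uint8, blue, green, red); there is no depth.
- imaging.camera_model(name): a dict with "K" (3x3 intrinsics, pixels), "position" and "rotation" of the camera in the world. Camera axes: x right, y up, looking along -z (the intrinsics and any distortion apply to the point x, -y, -z); pixel columns grow to the right and rows downward; lengths in mm; the calibration is good to about 2 mm. A picture is of the moment at which its call begins. camera_model takes no time and is no camera call.
A pose or a line that the arm cannot do raises bot.IKError and nothing moves.
- bot.sign_off(): hands the job in, once; it reports no verdict.
The state is a dict: "t": time; "qpos": joint angles; "joint_velocities": joint speeds; "effort": joint torques, N m; "tcp_pos": TCP position; "orientation": TCP orientation; "contact_force": force on the tool from outside, world axes, zero at the start; "wrist_torque": the same for the moment, N m; "opening": opening from 0.0 (shut) to 1.0 (fully open).
Only numpy, scipy, OpenCV 4.12 (cv2) and the standard library are available. Lean on these libraries where they do the work, as an engineer would, in place of code of your own. Each camera call takes 0.05 s, during which the arm holds its last target.

## Task

The gift set has come stacked up: a long carton with a soap bar and a candle tin on it, and a ring box on the soap. Take the stack apart and put each of the four things flat and upright on the pale wooden riser that has its shape: the tin on the round one, the ring box on the square one, the soap on the short oblong one and the carton on the long one, each centred on its riser and lined up with the riser's sides. Set things down rather than drop them, and leave the candle glass and the mug where they stand.

Things in the scene. Friction and masses are not known exactly. Their poses are not given: they have to be found in the camera images.
- long_box: The bottom of the stack: a long, flat cardboard gift carton with a lid and a white paper band round its middle; 60 mm (x) by 170 mm (y), 36 mm high, about 0.25 kg, closed and solid. Origin at the centre of its underside; z up, y along its length. At the start it carries the soap on one half of its length and the tin on the other (either way round), their centres 43 mm from its middle, with about 10 to 15 mm between them.
- soap: A cream wrapped soap bar lying flat on the long box, its long side along the box's: 52 mm (x) by 78 mm (y), 26 mm high, about 0.11 kg, solid. Origin at the centre of its underside; z up. The ring box stands on it at the start.
- tin: A round, upright candle tin with a blue and white side, 64 mm across and 45 mm high, about 0.11 kg. Origin at the centre of its underside; z up. It stands on the long box beside the soap; treat its top as open.
- ring_box: A small dark wooden ring box (closed, one solid piece) with a thin brass line round it, 42 mm by 42 mm and 36 mm high, 0.07 kg. Origin at the centre of its underside; z up; x and y square to its sides. At the start it is the top of the stack, on the soap.
- riser_round: A pale wooden display riser: a disc 84 mm across and 16 mm high, fixed to the table. Origin at the centre of its underside, so its top is 16 mm above that; z up.
- riser_square: A pale wooden display riser: a square slab, 62 mm by 62 mm and 16 mm high, fixed to the table. Origin at the centre of its underside; z up; x and y square to its sides.
- riser_oblong: A pale wooden display riser: a short oblong slab, 72 mm (x) by 98 mm (y) and 16 mm high, fixed to the table. Origin at the centre of its underside; z up; y along its longer side.
- riser_long: A pale wooden display riser: a long slab, 80 mm (x) by 190 mm (y) and 16 mm high, fixed to the table. Origin at the centre of its underside; z up; y along its length. (Beyond the work, at the far left of the table, stand tall vases of flowers; the nearest, about 0.25 m high or more, has its front at x = 0.70 m between y = 0.04 and 0.24 m: keep the hand and wrist clear of it.)
- glass_candle: A bystander, to be left where it is: an upright candle glass with a colourful pattern, 66 mm across and 101 mm high, loose, near the left edge of the work. Origin at the centre of its underside.
- mug: A bystander, to be left where it is: a plain white mug, 74 mm by 105 mm with its handle and 88 mm high, loose, near the right edge of the work. Origin on its underside at the middle of cup and handle together; z up, handle towards -y.
Mind the look-alikes: they are no part of the job. What is shaped like the riser_round but green is not meant.

How it is judged:
By the outcome, as a careful person would: the job done as asked, in the order asked, and still so for the second after the job is handed in, with the robot touching nothing.
It also fails if it takes over 96 s, if anything falls off the work surface, if the arm or the gripper's body presses on something with over 40 N, if the wrist force passes 120 N, or if a joint passes its speed limit or range.

## Working session

There is one attempt and no reset: what is moved stays moved. The work goes in short steps, each a Python script; the robot and the scene stay as the last script left them, time stands still between calls to the robot, and variables do not carry over. Pictures are saved under pics/ and viewed, and the job is handed in when it is done.

```bash
ls; mkdir -p pics; python3 - <<'E'
from bench import bot, solve_ik, imaging
import cv2
for n in ("scene","top"):
    cv2.imwrite(f"pics/{n}0.png",imaging.capture(n)); m=imaging.camera_model(n); print(n,m)
s=bot.get_state();print(s)
E
```

```text
pics
scene {'K': array([[538.8252634 ,   0.        , 319.12617208],
       [  0.        , 538.8252634 , 227.92250953],
       [  0.        ,   0.        ,   1.        ]]), 'position': array([-343.69607511,  561.40579454,  655.53822145]), 'rotation': array([ 1.06614861,  0.00534668, -2.17084025])}
top {'K': array([[484.1340843 ,   0.        , 324.5560894 ],
       [  0.        , 484.1340843 , 244.61046418],
       [  0.        ,   0.        ,   1.        ]]), 'position': array([ 437.4372545 ,  -14.42615567, 1179.84547542]), 'rotation': array([ 0.07847154, -0.02471695, -1.54454597])}
{'t': 0.1, 'qpos': array([-1.41820095e+00,  3.26899383e-01, -1.93432700e-01,  1.05200789e+00,
        2.17859713e-07,  1.43661997e+00]), 'joint_velocities': array([ 1.36691669e-03, -2.03251058e-03,  2.71395733e-03, -6.51608552e-04,
       -1.09809803e-04,  5.60128932e-05]), 'effort': array([ 1.29775784e-03, -4.44239545e+01,  2.63037086e+01,  7.85380398e-03,
       -1.04399271e-04,  5.45212089e-06]), 'tcp_pos': array([ 155.51865216, -527.035605  ,  230.58343828]), 'orientation': array([-3.14006291e+00, -2.06715849e-04,  2.86771572e-01]), 'contact_force': array([ 0.67683781, -0.50646613,  0.23090757]), 'wrist_torque': array([-0.0473779 ,  0.0028769 ,  0.03431964]), 'opening': 1.0011039316556742}
```

View pics/scene0.png

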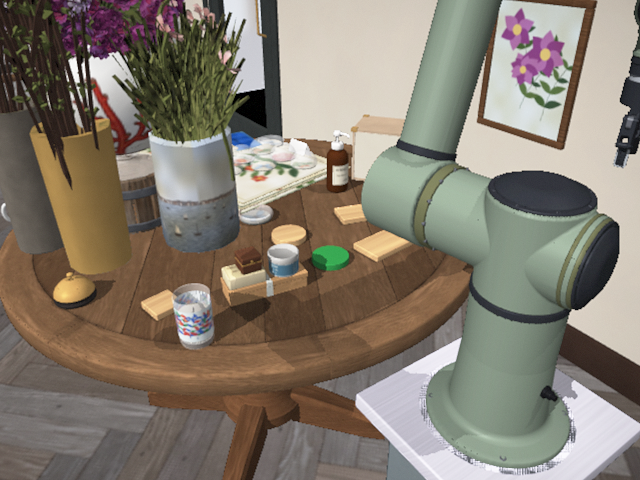

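View pics/top0.png

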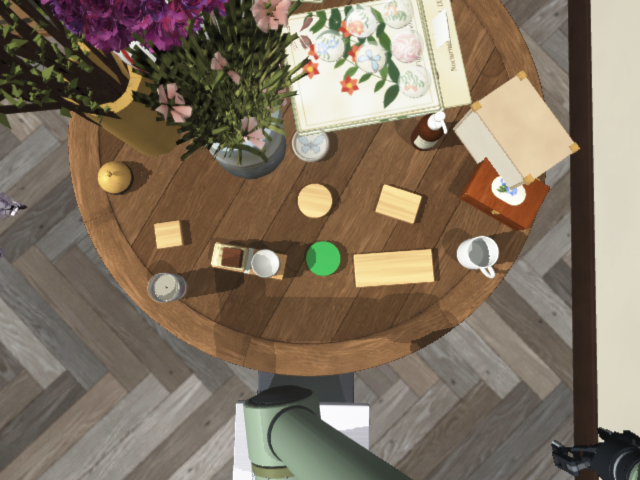

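```bash
cat > h.py <<'E'
import numpy as np, cv2
from scipy.spatial.transform import Rotation as Rn
from bench import bot, solve_ik, imaging
def cam(n):
    m=imaging.camera_model(n); return m["K"],np.array(m["position"]),Rn.from_euler('xyz',m["rotation"]).as_matrix()
def p2w(n,uv,z):
    K,p,R=cam(n); uv=np.atleast_2d(np.array(uv,float))
    d=np.c_[(uv[:,0]-K[0,2])/K[0,0],-(uv[:,1]-K[1,2])/K[1,1],-np.ones(len(uv))]@R.T
    return p+d*((z-p[2])/d[:,2])[:,None]
def w2p(n,X):
    K,p,R=cam(n); c=(np.atleast_2d(np.array(X,float))-p)@R
    return np.c_[K[0,2]+K[0,0]*c[:,0]/-c[:,2],K[1,2]-K[1,1]*c[:,1]/-c[:,2]]
def crop(img,x0,y0,x1,y1,s,name):
    c=cv2.resize(img[y0:y1,x0:x1],None,fx=s,fy=s,interpolation=cv2.INTER_CUBIC)
    step=10 if s>=5 else 20
    for x in range((x0//step+1)*step,x1,step):
        cv2.line(c,(int((x-x0+.5)*s),0),(int((x-x0+.5)*s),6),(0,0,255),1); cv2.putText(c,str(x),(int((x-x0+.5)*s)-10,18),0,.38,(0,0,255),1)
    for y in range((y0//step+1)*step,y1,step):
        cv2.line(c,(0,int((y-y0+.5)*s)),(6,int((y-y0+.5)*s)),(0,0,255),1); cv2.putText(c,str(y),(8,int((y-y0+.5)*s)+4),0,.38,(0,0,255),1)
    cv2.imwrite(name,c)
E
python3 - <<'E'
from h import *
a=cv2.imread("pics/top0.png"); b=cv2.imread("pics/scene0.png")
crop(a,140,205,300,310,5,"pics/c1.png")
crop(a,290,175,450,295,5,"pics/c2.png")
crop(b,130,195,290,310,5,"pics/c3.png") 
crop(b,210,195,410,310,4,"pics/c4.png")
print(p2w("top",[[315,201],[323,259],[170,234],[394,268],[399,203]],16))
E
```

```text
[[ 635.23389144  -14.79659534   16.        ]
 [ 494.8792921   -37.95354839   16.        ]
 [ 544.76355453  330.3650885    16.        ]
 [ 477.86831137 -209.72326498   16.        ]
 [ 636.54360573 -219.58589736   16.        ]]
```

View pics/c1.png

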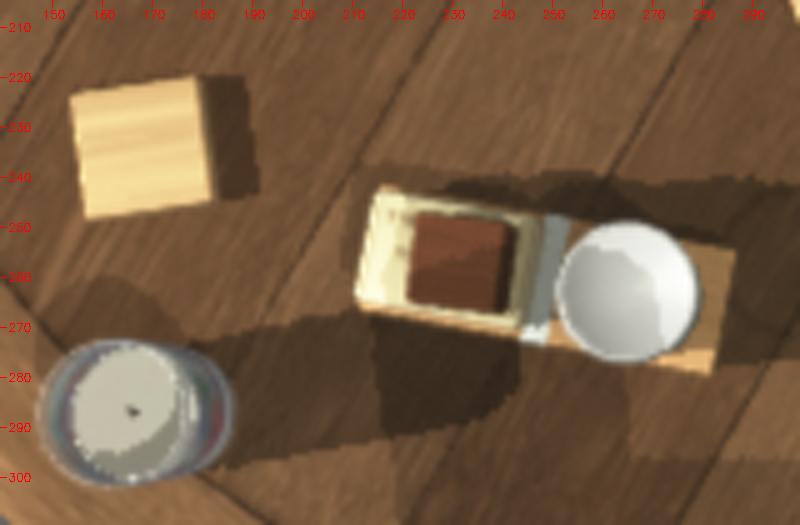

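View pics/c2.png

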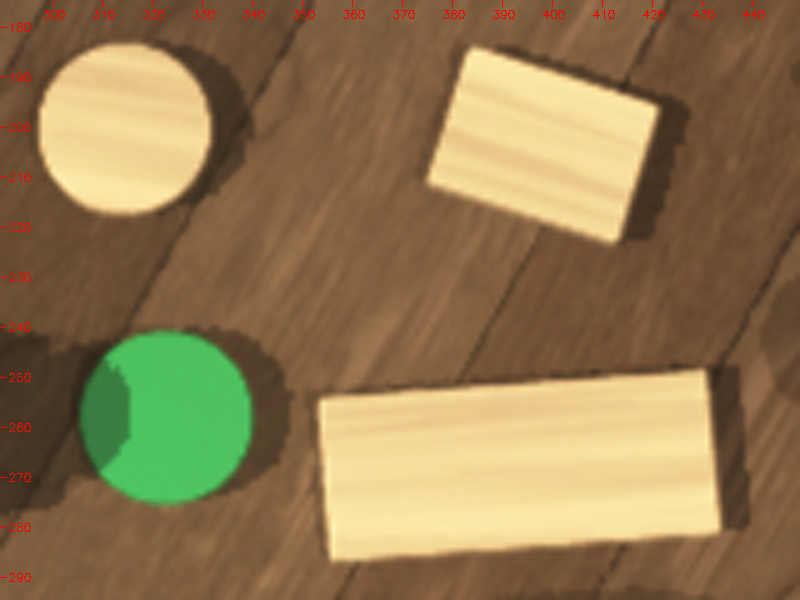

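View pics/c4.png

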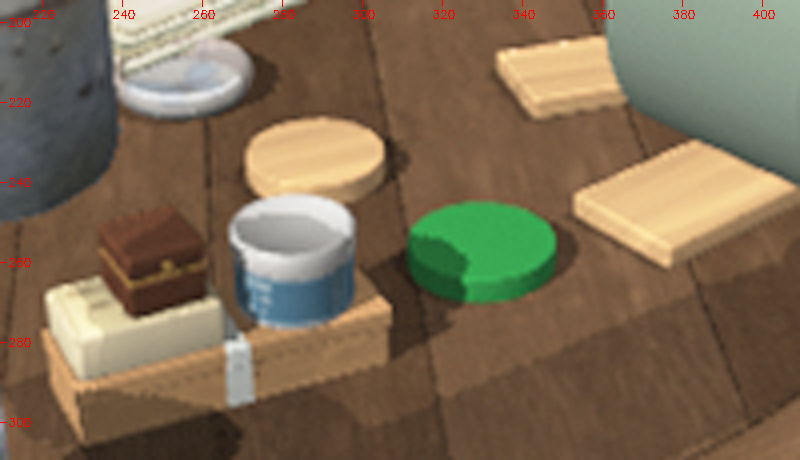

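```bash
python3 - <<'E'
from h import *
from scipy.optimize import least_squares
a=cv2.imread("pics/top0.png")
hsv=cv2.cvtColor(a,cv2.COLOR_BGR2HSV)
big=cv2.resize(a,None,fx=8,fy=8,interpolation=cv2.INTER_CUBIC)
def reg(x0,y0,x1,y1):
    g=big[y0*8:y1*8,x0*8:x1*8]
    m=((g[:,:,2]>185)&(g[:,:,1]>150)).astype(np.uint8)*255
    c=max(cv2.findContours(m,cv2.RETR_EXTERNAL,cv2.CHAIN_APPROX_NONE)[0],key=cv2.contourArea)[:,0,:].astype(float)
    return (c+[x0*8,y0*8]+.5)/8-.5
def rect(name,box,w,l):
    W=p2w("top",reg(*box),16)[:,:2]
    r=cv2.minAreaRect(W.astype(np.float32)); M=cv2.moments(W.astype(np.float32).reshape(-1,1,2)); 
    print(name,r,"centroid",M['m10']/M['m00'],M['m01']/M['m00'],"area",cv2.contourArea(W.astype(np.float32)),w*l)
    # lsq: fit rect w/ fixed ratio by robust distance
    def f(p):
        d=W-p[:2];c,s=np.cos(p[2]),np.sin(p[2]);u=np.abs(c*d[:,0]+s*d[:,1])-w/2-p[3];v=np.abs(-s*d[:,0]+c*d[:,1])-l/2-p[3]
        return np.maximum(u,v)
    best=None
    for th in np.arange(-1.5,1.6,.15):
        q=least_squares(f,[W[:,0].mean(),W[:,1].mean(),th,0],loss='soft_l1')
        if best is None or q.cost<best.cost:best=q
    print("   fit",best.x[:2],np.degrees(best.x[2]),best.x[3],"rms",np.sqrt((f(best.x)**2).mean()))
rect("square",(150,212,195,252),62,62)
rect("oblong",(370,180,428,228),72,98)
rect("long",(345,245,442,292),80,190)
for n,box in (("round",(293,178,336,222)),):
    W=p2w("top",reg(*box),16)[:,:2].astype(np.float32); print(n,cv2.fitEllipse(W),cv2.minEnclosingCircle(W))
g=(hsv[:,:,0]>50)&(hsv[:,:,0]<75)&(hsv[:,:,1]>120)
g[:, :295]=0;g[:,350:]=0
c=max(cv2.findContours(g.astype(np.uint8),cv2.RETR_EXTERNAL,cv2.CHAIN_APPROX_NONE)[0],key=len)[:,0]
print("green",cv2.fitEllipse(p2w("top",c,16)[:,:2].astype(np.float32)))
E
```

```text
square ((544.2135620117188, 336.1771545410156), (61.042823791503906, 60.815185546875), 9.968079566955566) centroid 544.0950454347478 336.0970596421161 area 3570.25151254097 3844
   fit [544.15510871 336.07114276] 10.113887651075155 -1.1131792944898153 rms 0.2706405159577245
oblong ((635.3658447265625, -217.25701904296875), (97.76820373535156, 72.45970153808594), 73.71685028076172) centroid 635.3521038375544 -217.25715196479283 area 6914.084071958903 7056
   fit [ 635.32358118 -217.29039025] -16.24383295071792 -0.4004105717156431 rms 0.2701321224191137
long ((478.4060363769531, -207.89297485351562), (79.65872955322266, 190.2833251953125), 5.599289894104004) centroid 478.48458082270224 -207.87419829653265 area 14800.73150161549 15200
   fit [ 478.50862506 -207.8771821 ] 5.609190246965717 -0.7380179903151647 rms 0.35712736341017376
round ((636.8341064453125, -13.194791793823242), (82.41836547851562, 83.2719497680664), 52.53517532348633) ((636.7244262695312, -13.053604125976562), 42.0848274230957)
green ((497.3672180175781, -37.69756317138672), (81.50313568115234, 81.60686492919922), 102.2618637084961)
```

```bash
cat >> h.py <<'E'
def rectpts(x,y,yaw,w,l,z):
    c,s=np.cos(yaw),np.sin(yaw); P=np.array([[-w/2,-l/2],[w/2,-l/2],[w/2,l/2],[-w/2,l/2]])
    return np.c_[P@np.array([[c,s],[-s,c]])+[x,y],np.full(4,z)]
def circ(x,y,r,z):
    t=np.linspace(0,2*np.pi,60); return np.c_[x+r*np.cos(t),y+r*np.sin(t),np.full(60,z)]
def overlay(img,n,polys,x0,y0,x1,y1,s,name):
    c=cv2.resize(img[y0:y1,x0:x1],None,fx=s,fy=s,interpolation=cv2.INTER_CUBIC)
    for P in polys:
        q=((w2p(n,P)-[x0,y0]+.5)*s).round().astype(np.int32); cv2.polylines(c,[q],True,(0,0,255),1)
    cv2.imwrite(name,c)
E
python3 - <<'E'
from h import *
f=lambda L:np.array(L)/5-.5+[140,205]
def info(n,L,z):
    W=p2w("top",f(L),z)[:,:2]; print(n,W.round(1).tolist(),"c",W.mean(0),"len",[round(float(np.linalg.norm(W[i]-W[i-1])),1) for i in range(len(W))],
     "ang",[round(float(np.degrees(np.arctan2(*(W[i]-W[i-1])[::-1]))),1) for i in range(len(W))])
info("carton R end",[(736,250),(712,375)],36)
info("soap",[(378,186),(358,300),(520,325),(545,212)],62)
info("ring",[(417,212),(407,303),(498,312),(513,222)],98)
info("tin",[(628,291)],81)
E
```

```text
carton R end [[502.2, 48.5], [443.0, 57.8]] c [472.5851114   53.15238946] len [59.9, 59.9] ang [-9.0, 171.0]
soap [[525.7, 212.7], [472.9, 219.5], [463.5, 145.0], [515.8, 135.6]] c [494.46529782 178.19652686] len [77.8, 53.2, 75.1, 53.2] ang [82.7, 172.6, -97.2, -10.2]
ring [[511.7, 187.6], [471.0, 190.3], [468.1, 149.8], [508.4, 144.8]] c [489.81896479 168.1188576 ] len [42.9, 40.7, 40.5, 40.6] ang [85.6, 176.2, -94.1, -7.2]
tin [[479.7, 94.2]] c [479.69227213  94.19662391] len [0.0] ang [0.0]
```

```bash
cat > ov.py <<'E'
from h import *
a=cv2.imread("pics/top0.png"); b=cv2.imread("pics/scene0.png")
y=np.radians(-8.5); yr=np.radians(-5)
P=[rectpts(485.2,137.2,y,60,170,36),rectpts(485.2,137.2,y,60,170,0),rectpts(492.5,179,y,52,78,62),rectpts(489.8,168.1,yr,42,42,98),rectpts(489.8,168.1,yr,42,42,62),circ(479.7,94.2,32,81),circ(479.7,94.2,32,36),circ(636.8,-13.1,42,16)]
overlay(a,"top",P,200,230,300,290,8,"pics/o1.png")
overlay(b,"scene",P,210,195,330,285,6,"pics/o2.png")
E
python3 ov.py
```

```text
(no output)
```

View pics/o1.png

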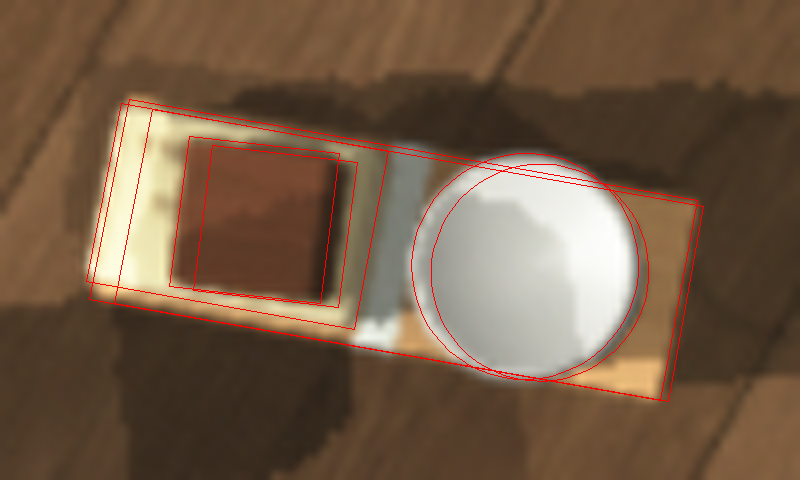

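View pics/o2.png

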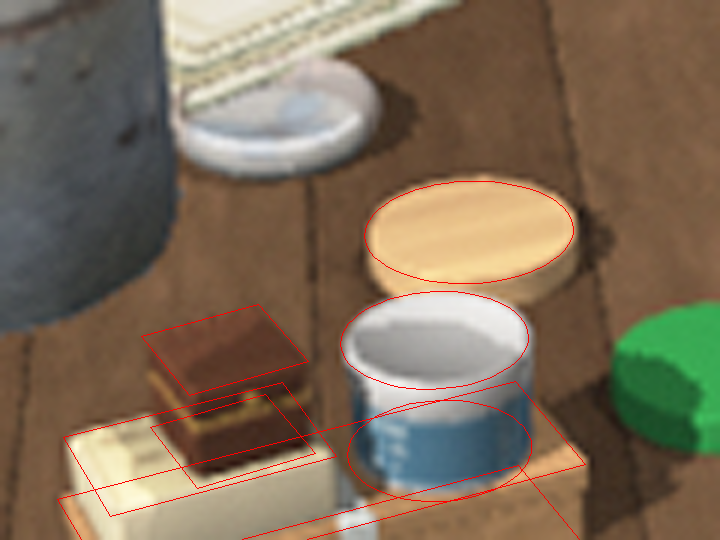

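```bash
cat >> h.py <<'E'
def ori(phi): # phi deg: direction of jaw axis; yaw picks tool
    return [np.pi,0,np.radians(phi)+np.pi/2]
T=dict(round=(636.8,-13.1,0),square=(544.15,336.1,10.1),oblong=(635.35,-217.27,-16.2),long=(478.5,-207.9,5.6))
def rep(m=""):
    s=bot.get_state(); print(m,"t",round(s["t"],2),"tcp",s["tcp_pos"].round(1),"rpy",np.degrees(s["orientation"]).round(1),"F",np.round(s["contact_force"],1),"op",round(s["opening"],3))
E
python3 - <<'E'
from h import *
print("glass",p2w("top",[[166.5,287.5]],101),"mug",p2w("top",[[477,250]],88))
for n,p,ph in [("tin",(479.7,94.2),-8.5),("round",T["round"][:2],-8.5),("ring",(489.8,168.1),-5),("sq",T["square"][:2],10.1),("soap",(492.5,179),-8.5),("obl",T["oblong"][:2],-16.2),("cart",(485.2,137.2),-8.5),("long",T["long"][:2],5.6)]:
  for z in (20,180):
    for k in (0,180):
        q=solve_ik([*p,z],ori(ph+k)); print(n,z,k,None if q is None else np.round(q,2))
E
```

```text
glass [[418.41368368 306.78400698 101.        ]] mug [[ 521.4781515  -386.82211789   88.        ]]
tin 20 0 [ 0.04  0.47 -0.61  0.49  0.    1.76]
tin 20 180 [ 0.04  0.47 -0.61  0.49  0.   -1.38]
tin 180 0 [ 0.04  0.26 -0.43  0.88  0.    1.76]
tin 180 180 [ 0.04  0.26 -0.43  0.88  0.   -1.38]
round 20 0 [-0.14  0.68 -0.19  0.7   0.    1.58]
round 20 180 [-0.14  0.68 -0.19  0.7   0.   -1.56]
round 180 0 [-0.14  0.52 -0.02  1.03  0.    1.58]
round 180 180 [-0.14  0.52 -0.02  1.03  0.   -1.56]
ring 20 0 [ 0.19  0.51 -0.53  0.53  0.    1.85]
ring 20 180 [ 0.19  0.51 -0.53  0.53  0.   -1.3 ]
ring 180 0 [ 0.19  0.31 -0.36  0.91  0.    1.85]
ring 180 180 [ 0.19  0.31 -0.36  0.91  0.   -1.3 ]
sq 20 0 [ 0.44  0.69 -0.18  0.7   0.    1.83]
sq 20 180 [ 0.44  0.69 -0.18  0.7   0.   -1.31]
sq 180 0 [ 0.44  0.53 -0.02  1.03  0.    1.83]
sq 180 180 [ 0.44  0.53 -0.02  1.03  0.   -1.31]
soap 20 0 [ 0.21  0.52 -0.51  0.53  0.    1.93]
soap 20 180 [ 0.21  0.52 -0.51  0.53  0.   -1.21]
soap 180 0 [ 0.21  0.32 -0.34  0.91  0.    1.93]
soap 180 180 [ 0.21  0.32 -0.34  0.91  0.   -1.21]
obl 20 0 [-0.44  0.73 -0.08  0.75  0.    1.41]
obl 20 180 [-0.44  0.73 -0.08  0.75  0.   -1.73]
obl 180 0 [-0.44  0.59  0.09  1.07  0.    1.41]
obl 180 180 [-0.44  0.59  0.09  1.07  0.   -1.73]
cart 20 0 [ 0.13  0.49 -0.57  0.51  0.    1.85]
cart 20 180 [ 0.13  0.49 -0.57  0.51  0.   -1.29]
cart 180 0 [ 0.13  0.28 -0.39  0.9   0.    1.85]
cart 180 180 [ 0.13  0.28 -0.39  0.9   0.   -1.29]
long 20 0 [-0.55  0.52 -0.52  0.53  0.    0.92]
long 20 180 [-0.55  0.52 -0.52  0.53  0.   -2.22]
long 180 0 [-0.55  0.32 -0.35  0.91  0.    0.92]
long 180 180 [-0.55  0.32 -0.35  0.91  0.   -2.22]
```

```bash
cat >> h.py <<'E'
def pick(x,y,phi,z,op,eff,up=190,via=True):
    o=ori(phi)
    bot.grip(op)
    bot.move_ptp([x,y,up],o)
    bot.movel([x,y,z+40],max_speed=300)
    hit=bot.movel([x,y,z],max_speed=80,threshold=10); rep("at grasp hit=%s"%hit)
    if hit: return False
    bot.grip(0.0,eff); rep("gripped")
    bot.movel([x,y,z+15],max_speed=60)
    bot.movel([x,y,up],max_speed=250); rep("lifted")
    return True
def place(x,y,phi,z,oprel,up=190):
    o=ori(phi)
    bot.movel([x,y,up],o,max_speed=300)
    bot.movel([x,y,z+12],max_speed=250)
    bot.movel([x,y,z+3],max_speed=40); rep("above")
    hit=bot.movel([x,y,z-4],max_speed=12,threshold=2.5); rep("down hit=%s"%hit)
    bot.grip(oprel); rep("released")
    p=bot.get_state()["tcp_pos"]
    bot.movel([x,y,p[2]+15],max_speed=50)
    bot.movel([x,y,up],max_speed=300)
E
python3 - <<'E'
from h import *
if pick(479.7,94.2,-8.5,43,1.0,30):
    cv2.imwrite("pics/t1.png",imaging.capture("scene"))
E
```

```text
at grasp hit=False t 3.97 tcp [480.2  94.2  43.6] rpy [179.9  -0.   81.5] F [0.2 1.  0.2] op 0.998
gripped t 4.33 tcp [480.1  94.3  44. ] rpy [179.9  -0.   81.5] F [-2.   0.   6.3] op 0.732
lifted t 5.4 tcp [479.   94.2 189. ] rpy [-179.9    0.    81.5] F [-0.4 -0.3  0.5] op 0.731
```

View picture.

```bash
python3 - <<'E'
from h import *
b=cv2.imread("pics/t1.png"); crop(b,200,90,400,320,3,"pics/t1c.png")
E
```

```text
(no output)
```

View pics/t1c.png

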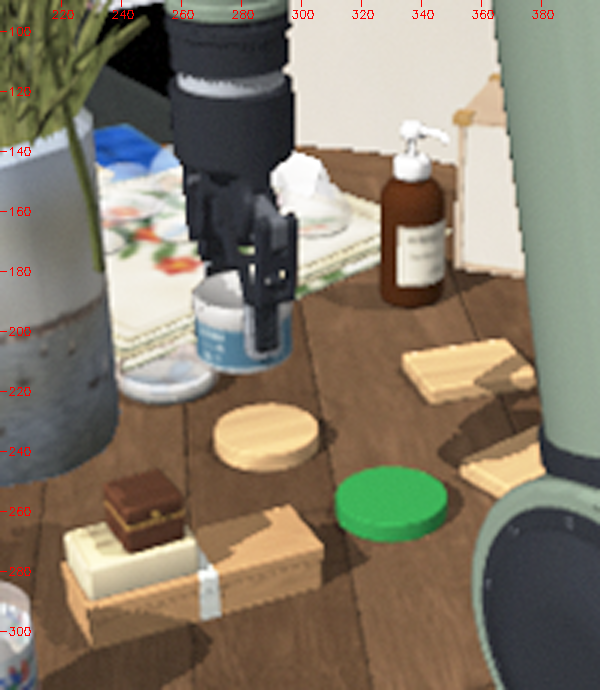

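The tin is held cleanly and upright at pixels (243–290, 180–210), and the carton, soap and ring box are undisturbed. Next I place the tin.

```bash
python3 - <<'E'
from h import *
place(636.8,-13.1,-8.5,23.5,1.0)
# move towards the ring box, look from both
bot.move_ptp([430,60,230],ori(-5))
a=imaging.capture("top");b=imaging.capture("scene")
cv2.imwrite("pics/top2.png",a);cv2.imwrite("pics/scene2.png",b);rep()
crop(a,200,175,350,290,5,"pics/t2.png")
P=[circ(636.8,-13.1,42,16),circ(636.8,-13.1,32,61),circ(636.8,-13.1,32,16)]
overlay(a,"top",P,290,170,350,230,10,"pics/o3.png")
overlay(b,"scene",P,250,190,330,260,9,"pics/o4.png")
E
```

```text
above t 7.38 tcp [636.9 -13.2  26.8] rpy [180.    0.   81.5] F [-0.6  0.3 -0.9] op 0.728
down hit=True t 7.73 tcp [637.1 -13.2  24.1] rpy [180.   -0.   81.5] F [-0.3 -0.   5. ] op 0.728
released t 8.1 tcp [635.9 -13.   22.9] rpy [-179.9   -0.    81.5] F [-0.2  0.3 -0.1] op 1.0
 t 10.19 tcp [431.4  59.6 229.6] rpy [180.   0.  85.] F [-0.7 -0.4 -0.6] op 1.001
```

View pics/t2.png

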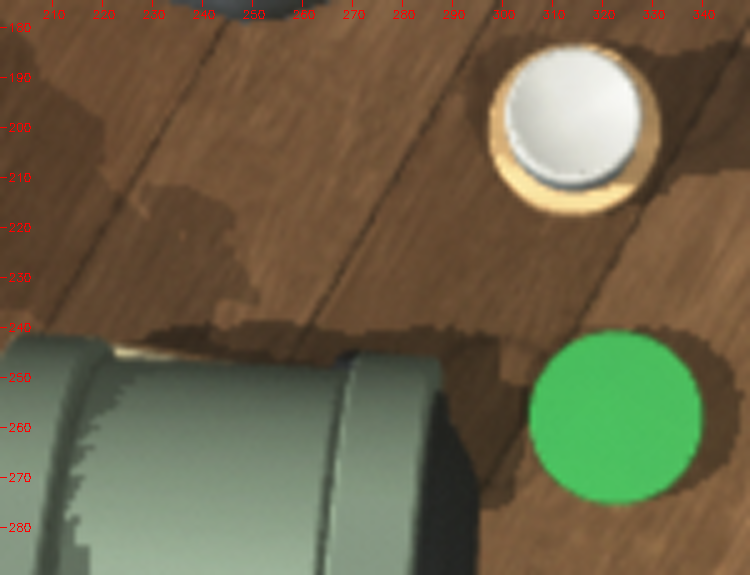

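View pics/o3.png

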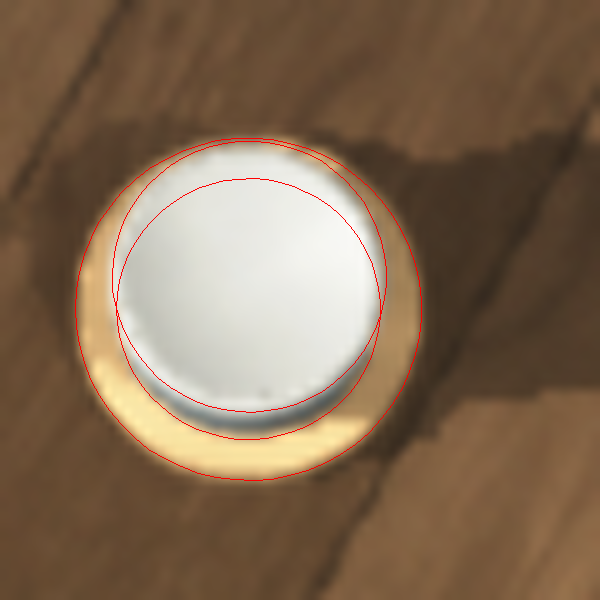

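View pics/o4.png

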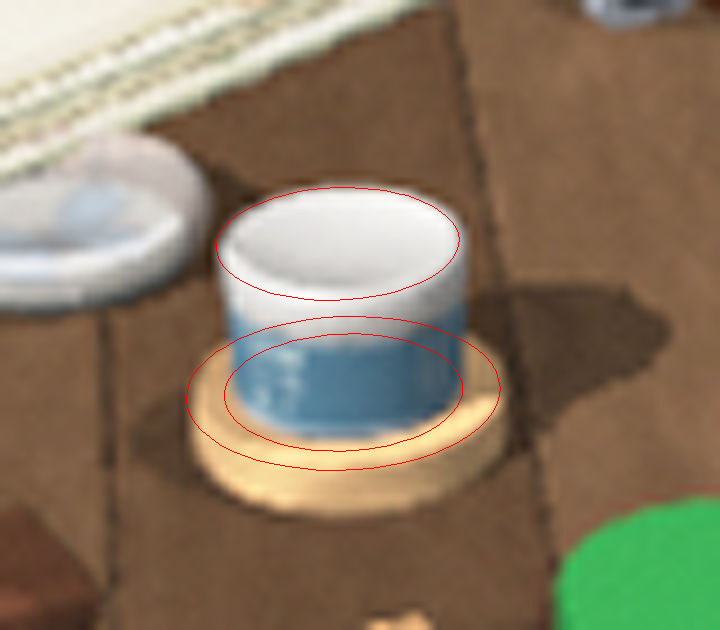

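```bash
python3 - <<'E'
from h import *
a=cv2.imread("pics/top2.png")
x0,y0,x1,y1=290,172,345,225
g=cv2.resize(a[y0:y1,x0:x1],None,fx=8,fy=8,interpolation=cv2.INTER_CUBIC).astype(int)
m=((g[:,:,0]>130)).astype(np.uint8)
c=max(cv2.findContours(m,cv2.RETR_EXTERNAL,cv2.CHAIN_APPROX_NONE)[0],key=cv2.contourArea)[:,0].astype(float)
W=p2w("top",(c+.5)/8-.5+[x0,y0],61)[:,:2].astype(np.float32)
print(cv2.fitEllipse(W),cv2.minEnclosingCircle(W))
# riser left-over outline: R channel, whole blob
m=((g[:,:,2]>125)&(g[:,:,1]>100)).astype(np.uint8)
c=max(cv2.findContours(m,cv2.RETR_EXTERNAL,cv2.CHAIN_APPROX_NONE)[0],key=cv2.contourArea)[:,0].astype(float)
W=p2w("top",(c+.5)/8-.5+[x0,y0],16)[:,:2].astype(np.float32)
print(cv2.fitEllipse(W),cv2.minEnclosingCircle(W))
E
```

```text
((630.9985961914062, -11.470038414001465), (67.22318267822266, 75.029541015625), 83.32958221435547) ((629.21484375, -12.866118431091309), 39.313743591308594)
((636.4954833984375, -12.830809593200684), (83.39351654052734, 85.84337615966797), 79.06355285644531) ((636.4873046875, -13.37631893157959), 43.52908706665039)
```

```bash
python3 - <<'E'
from h import *
a=cv2.imread("pics/top2.png")
x0,y0,x1,y1=290,172,345,225
g=cv2.resize(a[y0:y1,x0:x1],None,fx=8,fy=8,interpolation=cv2.INTER_CUBIC)
h=cv2.cvtColor(g,cv2.COLOR_BGR2HSV)
for sv,vv in ((40,150),(50,140),(60,140),(40,170)):
    m=((h[:,:,1]<sv)&(h[:,:,2]>vv)).astype(np.uint8)
    c=max(cv2.findContours(m,cv2.RETR_EXTERNAL,cv2.CHAIN_APPROX_NONE)[0],key=cv2.contourArea)[:,0].astype(float)
    W=p2w("top",(c+.5)/8-.5+[x0,y0],61)[:,:2].astype(np.float32)
    print(cv2.fitEllipse(W),cv2.minEnclosingCircle(W))
E
```

```text
((634.8661499023438, -12.378416061401367), (62.50203323364258, 64.64862823486328), 57.89735412597656) ((633.9063110351562, -12.210711479187012), 33.2202033996582)
((634.7252807617188, -12.346261024475098), (63.05247497558594, 65.77644348144531), 62.53685760498047) ((633.9192504882812, -11.833860397338867), 33.766414642333984)
((634.7025146484375, -12.305068016052246), (63.56804275512695, 66.66281127929688), 64.79129791259766) ((633.948974609375, -11.758238792419434), 34.06447219848633)
((635.2548828125, -12.378439903259277), (62.27389907836914, 63.90264129638672), 45.47577667236328) ((634.489013671875, -12.220216751098633), 32.63816833496094)
```

```bash
python3 - <<'E'
from h import *
if pick(489.8,168.1,-5,66,0.85,25):
    place(544.7,336.1,10.1,20.5,0.85)
    bot.move_ptp([400,-100,230],ori(-8.5))
    a=imaging.capture("top");b=imaging.capture("scene")
    cv2.imwrite("pics/top3.png",a);cv2.imwrite("pics/scene3.png",b);rep()
    yr=np.radians(10.1)
    P=[rectpts(544.15,336.1,yr,62,62,16),rectpts(544.15,336.1,yr,42,42,52),rectpts(544.15,336.1,yr,42,42,16)]
    overlay(a,"top",P,145,205,205,255,12,"pics/o5.png")
    overlay(b,"scene",P,130,270,190,330,10,"pics/o6.png")
    crop(a,140,205,300,310,5,"pics/t3.png")
E
```

```text
at grasp hit=False t 12.15 tcp [490.2 168.2  66.5] rpy [180.  -0.  85.] F [-0.6 -0.2  0.8] op 0.848
gripped t 12.53 tcp [490.4 168.2  66.6] rpy [179.9  -0.   85. ] F [ 0.1 -0.5  4. ] op 0.491
lifted t 13.51 tcp [489.5 168.  189.6] rpy [-180.    0.   85.] F [ 0.4  0.3 -1.8] op 0.491
above t 15.41 tcp [544.7 336.2  23.8] rpy [180.   -0.  100.1] F [-0.6 -0.3 -1. ] op 0.485
down hit=True t 15.78 tcp [545.  336.3  20.6] rpy [180.   -0.  100.1] F [0.1 0.6 4.4] op 0.49
released t 16.19 tcp [543.9 335.7  19.5] rpy [-179.9    0.   100.1] F [-0.2 -0.5  0.1] op 0.851
 t 19.08 tcp [400.5 -99.5 229.9] rpy [-180.    -0.    81.6] F [-0.5 -0.3  0.3] op 0.852
```

View pics/o5.png

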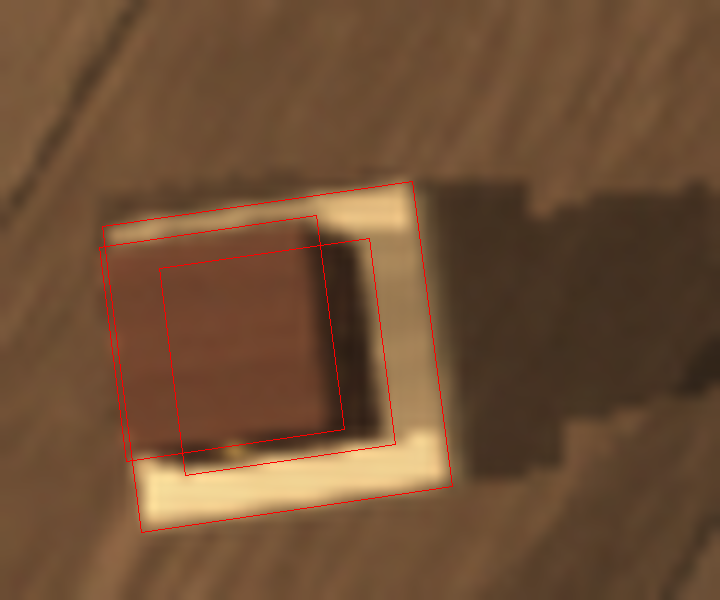

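View pics/o6.png

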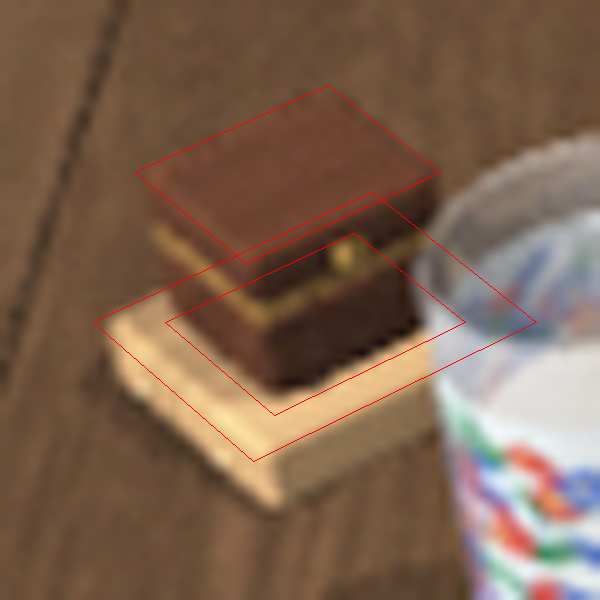

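View pics/t3.png

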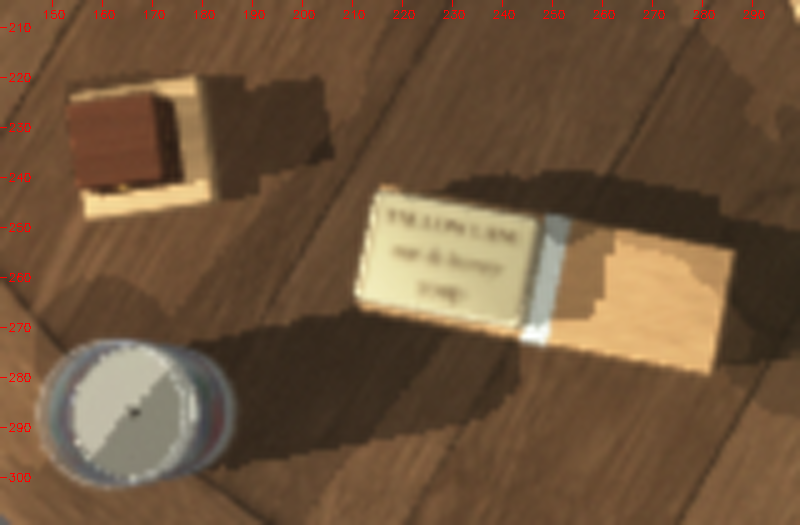

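```bash
python3 - <<'E'
from h import *
a=cv2.imread("pics/top3.png")
W=p2w("top",np.array([(377,191),(545,216),(523,327),(357,302)])/5-.5+[140,205],62);print(W.round(1),W.mean(0))
W=p2w("top",np.array([(736,250),(712,375)])/5-.5+[140,205],36);print(W.round(1),W.mean(0))
y=np.radians(-8.5)
P=[rectpts(485.2,137.2,y,60,170,36),rectpts(492.5,179,y,52,78,62)]
overlay(a,"top",P,205,230,295,290,8,"pics/o7.png")
E
```

```text
[[523.3 213.1  62. ]
 [514.  135.5  62. ]
 [462.6 143.6  62. ]
 [472.  219.9  62. ]] [492.96945175 178.01955776  62.        ]
[[502.2  48.5  36. ]
 [443.   57.8  36. ]] [472.5851114   53.15238946  36.        ]
```

View pics/o7.png

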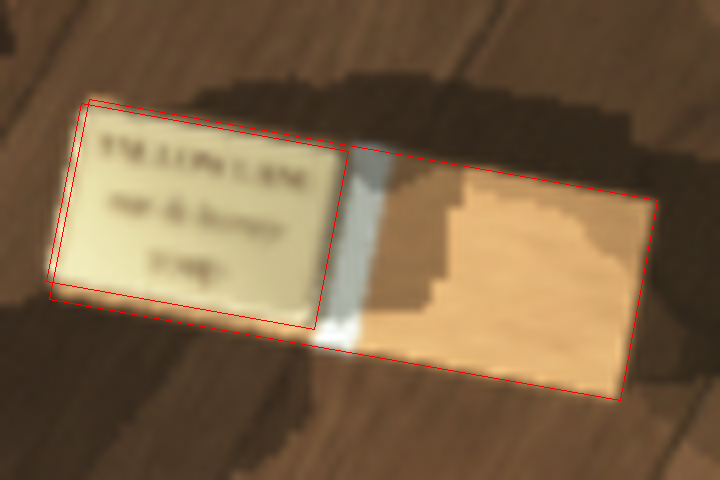

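```bash
python3 - <<'E'
from h import *
if pick(492.4,179.4,-8.5,37,0.85,30):
    cv2.imwrite("pics/s4.png",imaging.capture("scene"))
    place(636.2,-217.6,-16.2,17.5,0.85)
    bot.move_ptp([430,-40,230],ori(-8.5))
    a=imaging.capture("top");b=imaging.capture("scene")
    cv2.imwrite("pics/top4.png",a);cv2.imwrite("pics/scene4.png",b);rep()
    P=[rectpts(635.35,-217.27,np.radians(-16.2),72,98,16),rectpts(635.35,-217.27,np.radians(-16.2),52,78,42)]
    overlay(a,"top",P,365,175,435,232,10,"pics/o8.png")
    y=np.radians(-8.5)
    overlay(a,"top",[rectpts(485.2,137.2,y,60,170,36)],205,230,295,290,8,"pics/o9.png")
E
```

```text
at grasp hit=False t 21.62 tcp [492.8 179.5  37.5] rpy [180.   -0.   81.5] F [-0.5 -0.  -0.7] op 0.85
gripped t 21.93 tcp [493.1 179.6  37.8] rpy [179.9  -0.   81.5] F [-0.2  0.3  4.8] op 0.601
lifted t 23.03 tcp [491.6 179.2 188.8] rpy [-179.9    0.    81.5] F [ 0.2 -0.8 -1.8] op 0.6
above t 25.81 tcp [ 636.2 -217.7   20.8] rpy [180.    0.   73.8] F [-0.7 -0.1 -0.4] op 0.6
down hit=True t 26.18 tcp [ 636.5 -217.8   17.8] rpy [180.    0.   73.8] F [-0.5  0.5  5. ] op 0.602
released t 26.52 tcp [ 635.4 -217.2   16.5] rpy [-179.9   -0.    73.8] F [0.1 0.2 0.7] op 0.848
 t 28.81 tcp [431.1 -40.8 229.7] rpy [180.    0.   81.4] F [ 0.1 -0.1  0.3] op 0.846
```

View pics/o8.png

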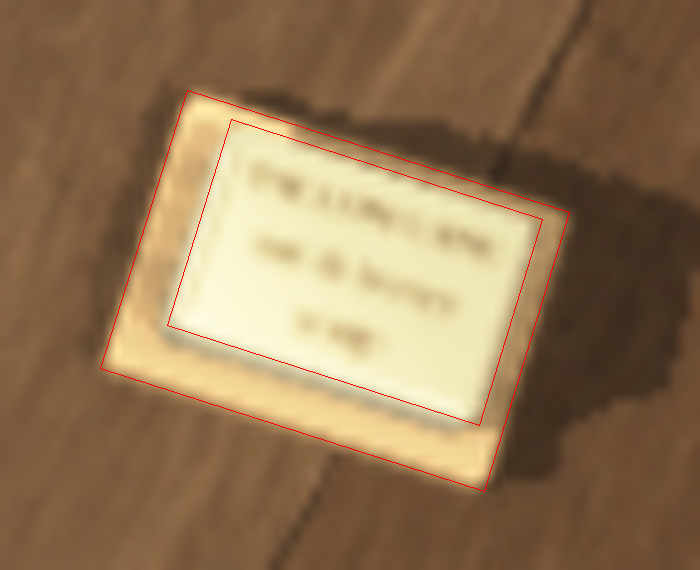

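View pics/o9.png

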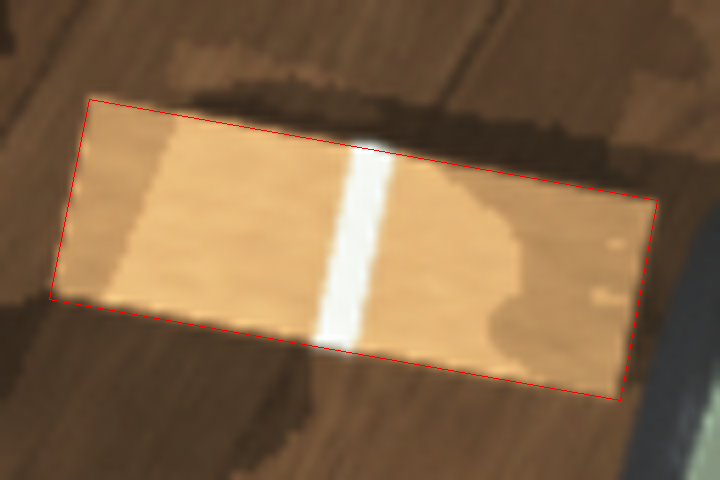

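View pics/s4.png

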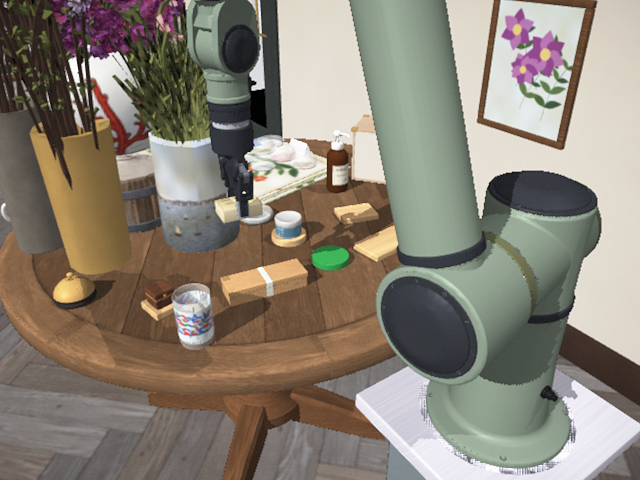

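```bash
python3 - <<'E'
from h import *
if pick(485.3,137.2,-8.5,5,1.0,50):
    place(479.2,-208.1,5.6,21.5,1.0)
    bot.move_ptp([330,150,260],ori(5.6))
    a=imaging.capture("top");b=imaging.capture("scene")
    cv2.imwrite("pics/top5.png",a);cv2.imwrite("pics/scene5.png",b);rep()
    y=np.radians(5.6)
    P=[rectpts(478.5,-207.9,y,80,190,16),rectpts(478.5,-207.9,y,60,170,52)]
    overlay(a,"top",P,345,240,445,300,8,"pics/o10.png")
    crop(a,140,170,500,310,2,"pics/t5.png")
E
```

```text
at grasp hit=False t 31.17 tcp [485.7 137.3   5.4] rpy [180.   -0.   81.5] F [0.2 0.6 0. ] op 1.001
gripped t 31.52 tcp [486.  137.3   5.9] rpy [179.9  -0.   81.5] F [-0.8 -0.8  5.2] op 0.693
lifted t 32.76 tcp [484.4 137.1 188.8] rpy [-179.9    0.    81.5] F [-0.8 -0.3 -2.3] op 0.694
above t 35.21 tcp [ 479.3 -208.2   24.8] rpy [180.    0.   95.6] F [-0.4 -0.1 -2.4] op 0.695
down hit=True t 35.58 tcp [ 479.4 -208.3   21.9] rpy [180.    0.   95.6] F [-0.1  0.4  3.8] op 0.692
released t 35.96 tcp [ 478.4 -207.7   20.9] rpy [-1.799e+02 -1.000e-01  9.560e+01] F [-0.5  0.2 -0.1] op 0.995
 t 38.64 tcp [330.6 149.5 259.7] rpy [-180.     0.    95.5] F [-0.6  0.6  0.2] op 0.998
```

View pics/o10.png

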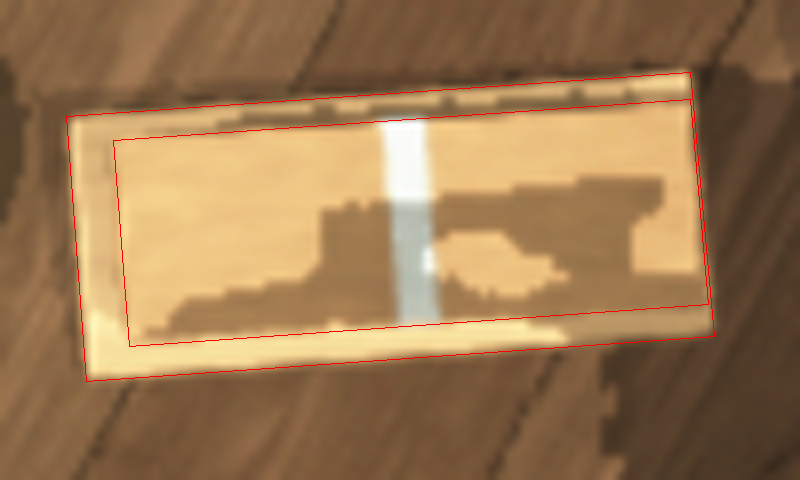

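View pics/scene5.png

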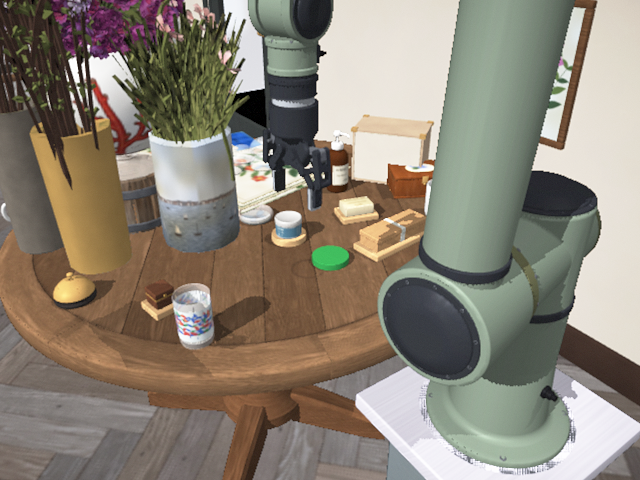

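View pics/t5.png

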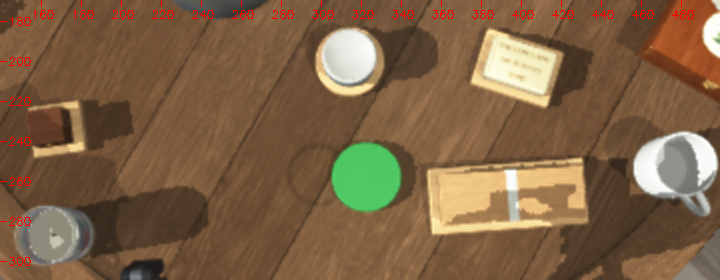

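```bash
python3 - <<'E'
from h import *
a=cv2.imread("pics/top0.png");b=cv2.imread("pics/top5.png");s0=cv2.imread("pics/scene0.png");s5=cv2.imread("pics/scene5.png")
hs=np.hstack([cv2.resize(x,None,fx=5,fy=5,interpolation=cv2.INTER_CUBIC) for x in (a[265:310,140:195],b[265:310,140:195])])
hm=np.hstack([cv2.resize(x,None,fx=5,fy=5,interpolation=cv2.INTER_CUBIC) for x in (a[230:285,450:505],b[230:285,450:505])])
cv2.imwrite("pics/by.png",np.vstack([hs,hm]))
hm=np.hstack([cv2.resize(s5[y:y+60,x:x+80],None,fx=5,fy=5,interpolation=cv2.INTER_CUBIC) for x,y in ((130,260),(255,195))])
hn=np.hstack([cv2.resize(s5[y:y+60,x:x+80],None,fx=5,fy=5,interpolation=cv2.INTER_CUBIC) for x,y in ((325,180),(350,205))])
cv2.imwrite("pics/fin.png",np.vstack([hm,hn]))
E
```

```text
(no output)
```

View pics/by.png

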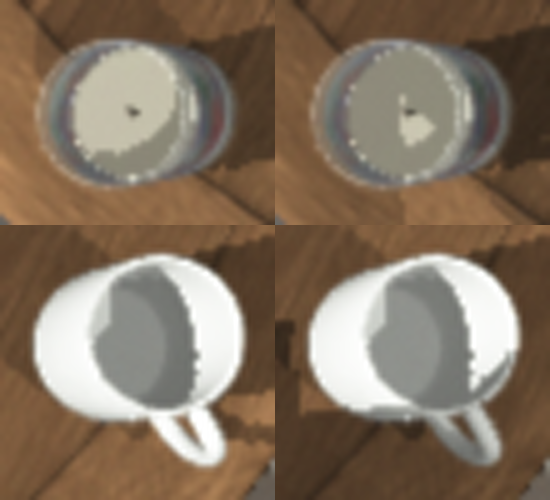

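View pics/fin.png

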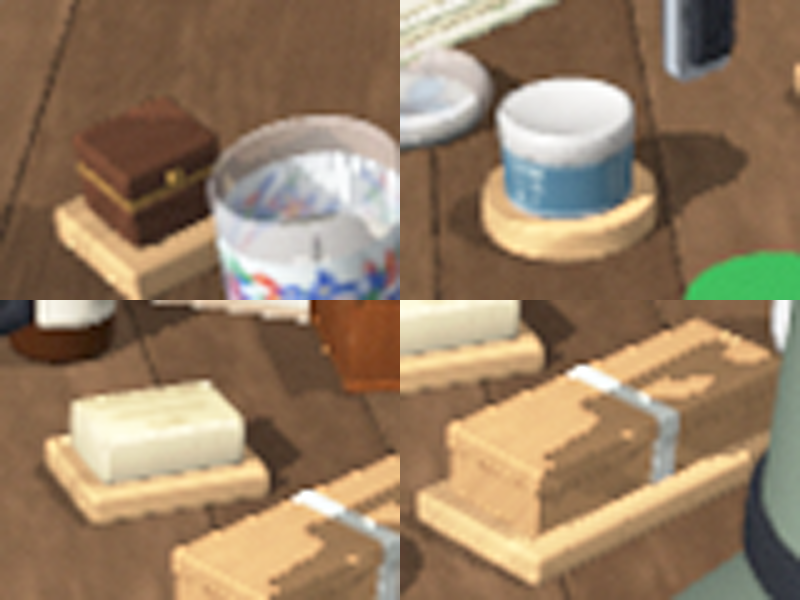

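```bash
python3 -c "
from h import *
rep(); bot.sign_off()"
```

```text
t 38.64 tcp [330.6 149.5 259.7] rpy [-180.     0.    95.5] F [-0.6  0.6  0.2] op 0.998
the job is handed in; nothing more can be done
```

I took the stack apart in the order tin, ring box, soap, carton. Each one is now on its own riser, set down by slow, touch-sensed lowering. The job was handed in at about 38.6 s with the gripper clear of everything.

**Last checks:** the final pictures show all four flat and upright. By eye from the overlays and fits, they are lined up with their risers and centred to about 1 mm. The carton and mug stayed well clear of each other. The candle glass and mug look unmoved against the first pictures. The heights at which each piece touched down agree with the given sizes.

**Checks that disagreed:**
- **Tin:** one automatic fit put it about 1.6 mm off centre, but the overlay suggested about 1 mm. I left it, because regrasping risked more than it would gain.
- **Ring box and tin bases:** in the scene camera their lower edges looked 1 to 2 pixels higher than my model predicted. I put this down to bevels and calibration error, since the touchdown heights were right.

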